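Sort the tackle after the evening's fishing

ROBOT

A 7-joint arm with a two-finger parallel gripper is mounted at the origin on the work surface. World frame = base frame: x ahead of the robot, y to its left, z up, the work surface at z = 0. Lengths are in mm, angles in degrees, forces in N, time in s.
With the tool pointing down it reaches from about 425 to 925 mm from the base axis. Payload 6.8 kg.
Tool frame: the origin (TCP) lies on the mounting face of the last link; the fingertips stand 182 mm ahead of it and the grasp point (between the pads) lies 163 mm ahead of it; z points along the fingers, y is the line along which they close (so a half turn about z gives the same grasp; the last joint's range is limited). The gripper opens to 88 mm and grips with 3 to 60 N. Pads are 20 mm wide; open, the fingers measure 115 mm over their backs; the gripper's body (75 mm by 178 mm) begins 61 mm behind the grasp point.
Start: joints at [58.78, 27.33, 1.283, 89.118, -0.659, 63.558, -4.761], TCP at [285.56, -611.635, 404.664] pointing down, gripper open.
Joint ranges: [-169.35, 169.35], [-19.33, 120.38], [-80.79, 83.38], [13.8, 139.57], [-78.32, 258.32], [9.67, 109.79], [-169.56, 169.56]. Speed limits (degrees/s): [136.94, 136.94, 180, 180, 180, 180, 180].

INTERFACE

Orientations are given as [roll, pitch, yaw] about the fixed x, y, z axes, in that order (R = Rz(yaw) Ry(pitch) Rx(roll)).
In Python, from bench import * gives the robot as it stands. The module is installed in compiled form; this text tells all that it offers.
- The arm moves only by the tool step_arm, never from a script. Its argument "targets" is text: rows parted by semicolons, each of 7 numbers parted by spaces: the opening, from 0 (shut) to 1 (fully open), then the shift along the world's x, y, z in cm, then the turn, a rotation vector about the world's x, y, z in degrees. In form: grip tx ty tz rx ry rz; .... A call has 1 to 8 rows; each row is the pose to reach, as a shift and turn from the pose commanded when the call began; what a row does not reach only later rows make up. A row lasts 1/12 s, in which the tool goes at most 41.7 mm and 7.16 degrees, less where a joint would pass 70% of its speed; a pose out of reach is approached as far as the arm can. A call with a gripper value outside its range is refused whole. The fingers move at their own pace and stop on an object; the grip force is fixed at half the most. Time passes only in rows, so rows that repeat a pose let the fingers close. It gives the time, the measured TCP pose, the force, the opening and the grip force at its end, in the units of the state.
- get_state(): the state, without advancing time (a new reading comes with each control period).
- get_image(name): name is "scene" or "top" or "wrist"; returns a dict with "color" (400x640x3 uint8, red, green, blue), "depth" (400x640 float32, mm along the optical axis (not along the pixel's ray), 0 where there is no reading), "fx", "fy", "cx", "cy" (pixels), "extrinsics" (4x4, takes a point from camera to world coordinates); the wrist camera has in their place "hand_eye" (4x4, takes a point from camera to tool coordinates, whose origin is the TCP and whose axes are the flange's). Camera axes: x right, y down, z forward; pixel columns grow to the right and rows downward; lengths in mm; the calibration is good to about 2 mm. A picture is of the moment at which its call begins: read the wrist's pose just before it.
- close_job(): hands the job in; it is judged then, once.
The state is a dict: "time_s": time; "joint_pos": joint angles; "qvel": joint speeds; "joint_efforts": joint torques, N m; "tcp_pos": TCP position; "eef_rot": TCP orientation; "wrist_force": force on the tool from outside, world axes, zero at the start; "wrist_torque": the same for the moment, N m; "finger_gap": finger opening in mm; "gripper_force": force on a finger pad.
Only numpy, scipy, OpenCV 4.12 (cv2) and the standard library are available. Lean on these libraries where they do the work, as an engineer would, in place of code of your own. Each camera call takes 0.05 s, during which the arm holds its last target. There are 200 camera calls.

TASK

Put the loose tackle away: stand both bell sinkers upright in the round dish, set the large empty spool flat in the large bay of the divided tray and the small spool flat in its small bay, and lay the cork winder flat and lengthwise in the undivided tray. Leave the bait cup and the sinker mould where they stand.

Things in the scene. Friction and masses are not known exactly. Their poses are not given: they have to be found in the camera images.
- big_sinker_mid (a point): Large bell sinker, dark grey lead, standing upright: 32 mm diameter and straight-sided for its lower 28 mm, then tapering to 14 mm at 48 mm, with a thin wire eye (not solid) 8 mm above that; about 0.3 kg. The point is on its axis, 24 mm above its foot; z is up along its axis.
- small_sinker_mid (a point): Small bell sinker, same shape: 22 mm diameter and straight-sided for its lower 22 mm, tapering to 10 mm at 36 mm, wire eye above; about 0.11 kg. The point is on its axis, 18 mm above its foot; z is up along its axis.
- big_spool_mid (a point): Large empty line spool, grey plastic, standing on one flange with its axis upright: 40 mm tall, two flanges of 56 mm diameter and 8 mm thick, hub 32 mm; about 50 g. The point is its centre, 20 mm above its foot; z along its axis.
- small_spool_mid (a point): Small empty line spool, grey plastic, same shape: 34 mm tall, flanges of 40 mm diameter and 8 mm thick, hub 24 mm; about 30 g. The point is its centre, 17 mm above its foot; z along its axis.
- winder_mid (a point): Empty H-shaped hand-line winder of cork, lying flat: 90 mm long (along its y), 50 mm wide (x) over the two 23 mm end bars, 20 mm thick; between the bars the waist is 28 mm wide (x) and 44 mm long (y); about 50 g. The point is its centre, 10 mm above its underside; it is the same turned half round.
- dish: Round shallow aluminium dish, fixed, for the sinkers: 150 mm across the rim, flat inside floor at least 134 mm across and 4 mm above the shelf, rim 14 mm above the shelf. Origin: centre of its underside.
- spool_tray: Rectangular tray of light wood, fixed, with one divider making two unequal bays, for the spools: 98 mm (x) by 164 mm (y) outside, walls 4 mm thick and 14 mm high, floor 4 mm above the shelf. Each bay is 90 mm wide (x). Large bay: 86 mm long, centre at y = -35 mm; small bay: 66 mm long, centre at y = +45 mm (both at x = 0 in the tray's frame). Origin: centre of its underside.
- winder_tray: Rectangular tray of light wood without a divider, fixed, for the winder: 98 mm (x) by 138 mm (y) outside, walls 4 mm thick and 14 mm high, floor 4 mm above the shelf. Origin: centre of its underside.
- bait_cup: Bystander: closed white plastic bait cup with a press-button cover, loose, 60 mm diameter, 58 mm tall. Origin: centre of its underside.
- mould: Bystander: chrome bell sinker mould, a loose split block 40 mm (x; a small stud adds 8 mm on its +x side) by 66 mm (y), 30 mm tall. Origin: centre of its underside.
There are look-alikes about, which are no part of the job. Of the things that look like the part that bears winder_mid, the middle-sized one is meant.

How it is judged (in metres and radians):
At the end, for the whole second after the job is handed in: Sinkers upright (0.12 rad) within 62 mm of the dish's centre; each spool flat in its bay (of the bay's centre: large 20 mm across, 18 along; small 28, 16); winder flat within 24 mm of the tray's centre, 0.4 rad of lengthwise; cup and mould moved under 15 mm; all on the floors, still (10 mm/s) (horizontal distance between each of big_sinker_mid, small_sinker_mid and dish below 0.062 m and z of big_sinker_mid in the frame of dish between 0.024 and 0.033 m and angle between each of big_sinker_mid, small_sinker_mid's own z axis and vertical below 0.12 rad and z of small_sinker_mid in the frame of dish between 0.018 and 0.027 m and x of big_spool_mid in the frame of spool_tray between -0.02 and 0.02 m and y of big_spool_mid in the frame of spool_tray between -0.053 and -0.017 m and z of big_spool_mid in the frame of spool_tray between 0.02 and 0.029 m and (angle between big_spool_mid's own z axis and vertical below 0.12 rad or angle between big_spool_mid's own z axis and vertical above 3.02 rad) and x of small_spool_mid in the frame of spool_tray between -0.028 and 0.028 m and y of small_spool_mid in the frame of spool_tray between 0.029 and 0.061 m and z of small_spool_mid in the frame of spool_tray between 0.017 and 0.026 m and (angle between small_spool_mid's own z axis and vertical below 0.12 rad or angle between small_spool_mid's own z axis and vertical above 3.02 rad) and x of winder_mid in the frame of winder_tray between -0.024 and 0.024 m and y of winder_mid in the frame of winder_tray between -0.024 and 0.024 m and z of winder_mid in the frame of winder_tray between 0.01 and 0.019 m and (angle between winder_mid's own z axis and vertical below 0.12 rad or angle between winder_mid's own z axis and vertical above 3.02 rad) and angle between the y axis of winder_mid and the y axis of winder_tray, either way round below 0.4 rad and distance of each of bait_cup, mould from where it was at the start of the episode below 0.015 m and linear speed of each of big_sinker, small_sinker, big_spool, small_spool, winder below 0.01 m/s); the robot touches nothing.
It fails at once if the bait cup is pushed out of its place (more than 15 mm) (distance of bait_cup from where it was at the start of the episode above 0.015 m).
It fails at once if the sinker mould is pushed out of its place (more than 15 mm) (distance of mould from where it was at the start of the episode above 0.015 m).
It also fails if it takes over 120 s, if anything falls off the work surface, if the arm or the gripper's body presses on something with over 40 N, if the wrist force passes 120 N, or if a joint passes its speed limit or range.

## Working session

There is one attempt and no reset: what is moved stays moved. The work goes in short steps, Python scripts to look and compute and a tool call to move; the robot and the scene stay as the last step left them, time stands still between calls to the robot, and variables do not carry over. Pictures are saved under pics/ and viewed, at most 14 in all, crops included, and the job is handed in when it is done.

Besides the shell and the picture viewer there is one more tool, called after "Call:" in YAML: its name, and indented under it one key for each argument. step_arm: Moves the arm, as the interface text tells. Its arguments: {"type":"object","properties":{"targets":{"type":"string"}},"required":["targets"]}

```bash
mkdir -p pics
python3 - <<'E'
from bench import *
import cv2,numpy as np
s=get_state();print({k:np.round(v,2) for k,v in s.items()})
for n in("top","scene"):
    d=get_image(n);cv2.imwrite(f"pics/{n}0.png",d["color"][:,:,::-1]);np.savez(f"{n}0.npz",**d)
    print(n,d["fx"],d["cx"],d["cy"],np.round(d["extrinsics"],3))
E
```

```text
{'time_s': np.float64(0.0), 'joint_pos': array([58.78, 27.38,  1.28, 89.17, -0.66, 63.56, -4.76]), 'qvel': array([ 0.1 ,  0.04,  0.01,  0.01, -0.03,  0.  ,  0.  ]), 'joint_efforts': array([ 0.000e+00, -5.829e+01,  1.540e+00, -2.726e+01, -5.000e-02,
        2.000e-02,  0.000e+00]), 'tcp_pos': array([ 285.44, -611.39,  403.71]), 'eef_rot': array([-1.799e+02,  1.000e-02,  2.503e+01]), 'wrist_force': array([-0.15, -0.03,  0.15]), 'wrist_torque': array([ 0.06, -0.02, -0.01]), 'gripper_force': np.float64(0.0), 'finger_gap': np.float64(87.75)}
top 458.3887176787512 324.7716244893444 196.6223488499811 [[ 2.60000e-02 -9.82000e-01  1.89000e-01  2.33526e+02]
 [-9.99000e-01 -3.20000e-02 -2.60000e-02  2.61590e+01]
 [ 3.20000e-02 -1.88000e-01 -9.82000e-01  1.09991e+03]
 [ 0.00000e+00  0.00000e+00  0.00000e+00  1.00000e+00]]
scene 436.4974686037414 316.64404745700097 201.53015696207524 [[-1.500000e-02  6.180000e-01 -7.860000e-01  1.296006e+03]
 [ 1.000000e+00  1.600000e-02 -6.000000e-03  1.601700e+01]
 [ 9.000000e-03 -7.860000e-01 -6.180000e-01  7.231670e+02]
 [ 0.000000e+00  0.000000e+00  0.000000e+00  1.000000e+00]]
```

View pics/top0.png

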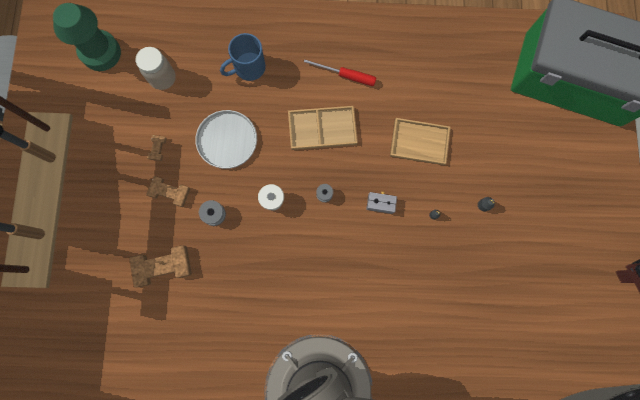

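View pics/scene0.png

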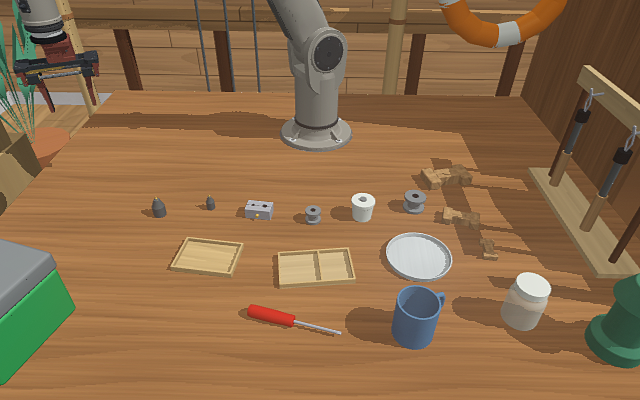

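The top view shows the dish at (227,139), the spool tray at (323,128) with its small bay on the left, and the winder tray at (421,141). The middle winder is at (168,191), the big spool at (211,213), the cup at (271,197) and the small spool at (325,193). The mould is at (382,203), the small sinker at (435,215) and the big sinker at (487,204).

```bash
cat > h.py <<'E'
import numpy as np,cv2
def world(d,E=None):
    E=d["extrinsics"] if E is None else E
    z=d["depth"].astype(float);v,u=np.mgrid[:z.shape[0],:z.shape[1]]
    P=np.stack([(u-d["cx"])/d["fx"]*z,(v-d["cy"])/d["fy"]*z,z],-1)
    W=P@E[:3,:3].T+E[:3,3];W[z<=0]=np.nan
    return W
def ray(d,u,v,h,E=None):
    E=d["extrinsics"] if E is None else E
    r=E[:3,:3]@np.array([(u-d["cx"])/d["fx"],(v-d["cy"])/d["fy"],1]);o=E[:3,3]
    return (o+r*(h-o[2])/r[2])
def comps(W,hmin,amin=25):
    H=W[...,2];m=((H>hmin)&(H<120)).astype(np.uint8)
    n,l,st,c=cv2.connectedComponentsWithStats(m)
    for i in range(1,n):
        if st[i,4]<amin: continue
        p=W[l==i];top=np.percentile(p[:,2],90)
        r=cv2.minAreaRect(p[:,:2].astype(np.float32))
        if not(300<r[0][0]<1000): continue
        print(np.round(c[i]),st[i,4],"top",round(top),"rect",np.round(r[0]),np.round(r[1]),round(r[2],1))
E
python3 - <<'E'
from h import *
for n in("top","scene"):
    d=np.load(n+"0.npz");W=world(d)
    print(n,"table z",W[300,400] if n=="top" else W[180,100]); comps(W,7)
E
python3 -c "
import cv2;i=cv2.imread('pics/top0.png')[100:290,110:510];cv2.imwrite('pics/c1.png',cv2.resize(i,None,fx=2,fy=2,interpolation=cv2.INTER_CUBIC))"
```

```text
top table z [ 202.87991504 -186.15145288    3.86612442]
[565.  88.] 3866 top 110 rect [ 728. -586.] [344. 153.] 42.9
[99. 51.] 1256 top 93 rect [792. 571.] [83. 99.] 44.0
[244.  57.] 1317 top 91 rect [768. 204.] [ 80. 104.] 66.3
[155.  68.] 1137 top 101 rect [737. 417.] [66. 67.] 4.8
[350.  74.] 466 top 27 rect [769. -30.] [190.  26.] 74.8
[322. 127.] 561 top 17 rect [620.   9.] [101. 164.] 6.9
[ 37. 201.] 7616 top 45 rect [421. 679.] [106. 421.] 89.6
[223. 135.] 393 top 16 rect [580. 246.] [149. 147.] 3.0
[420. 141.] 467 top 17 rect [ 593. -236.] [140. 101.] 82.0
[156. 147.] 282 top 16 rect [552. 412.] [34. 61.] 84.1
[167. 191.] 663 top 23 rect [444. 373.] [91. 49.] 73.9
[270. 197.] 529 top 58 rect [431. 124.] [59. 58.] 2.3
[324. 192.] 237 top 37 rect [451.  -0.] [37. 38.] 2.7
[381. 202.] 511 top 33 rect [ 435. -139.] [67. 47.] 83.1
[486. 203.] 176 top 49 rect [ 436. -390.] [32. 27.] 13.0
[211. 212.] 496 top 43 rect [393. 262.] [55. 54.] 1.6
[434. 214.] 77 top 37 rect [ 407. -267.] [22. 18.] 35.7
scene table z [ 289.52332229 -609.93649532   -2.49910104]
[585. 221.] 4941 top 83 rect 
[... 233 characters left out ...]
.] [24. 30.] 32.9
[259. 209.] 448 top 32 rect [ 436. -139.] [67. 50.] 83.9
[312. 214.] 236 top 35 rect [454.  -1.] [39. 41.] 76.3
[461. 217.] 501 top 21 rect [448. 373.] [90. 52.] 73.6
[419. 254.] 456 top 15 rect [581. 244.] [150. 148.] 18.2
[206. 256.] 604 top 15 rect [ 594. -236.] [141. 101.] 81.9
[488. 248.] 248 top 15 rect [555. 412.] [33. 64.] 82.8
[316. 267.] 708 top 15 rect [622.   9.] [102. 164.] 6.8
[ 32. 322.] 4197 top 109 rect [ 825. -498.] [  8. 177.] 73.0
[526. 301.] 2038 top 100 rect [746. 416.] [65. 66.] 17.7
[416. 315.] 2492 top 90 rect [772. 204.] [ 80. 104.] 63.8
[616. 336.] 2511 top 99 rect [808. 557.] [99. 59.] 13.8
[280. 318.] 767 top 26 rect [774. -32.] [188.  24.] 73.5
```

View pics/c1.png

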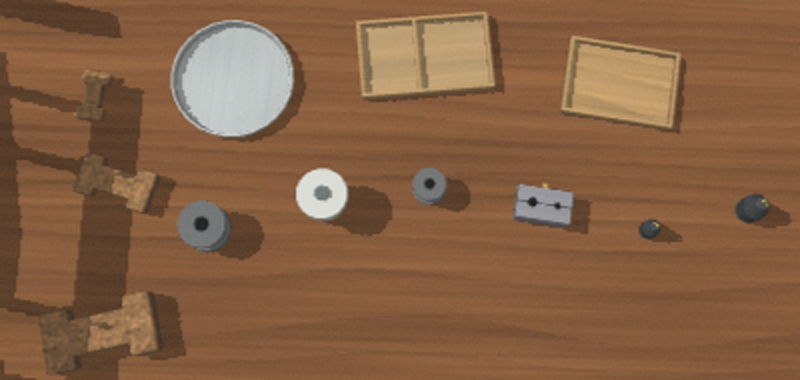

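Call:
step_arm:
  targets: "1 15.5 22.1 -10 0 0 49;1 15.5 22.1 -10 0 0 49;1 15.5 22.1 -10 0 0 49;1 15.5 22.1 -10 0 0 49;1 15.5 22.1 -10 0 0 49;1 15.5 22.1 -10 0 0 49;1 15.5 22.1 -10 0 0 49;1 15.5 22.1 -10 0 0 49"

```text
time_s: 0.77
tcp_pos: [444.7, -382.7, 302.0]
eef_rot: [-179.9, -0.4, 74.9]
wrist_force: [0.1, 0.5, 0.5]
finger_gap: 87.8
gripper_force: 0.0
```

```bash
cat > w.py <<'E'
import sys
from bench import *
from h import *
from scipy.spatial.transform import Rotation as R
s=get_state();d=get_image("wrist")
T=np.eye(4);T[:3,:3]=R.from_euler("xyz",s["eef_rot"],degrees=True).as_matrix();T[:3,3]=s["tcp_pos"]
print(np.round(s["tcp_pos"],1),np.round(s["eef_rot"],1),"t",s["time_s"],"gap",s["finger_gap"])
W=world(d,T@d["hand_eye"]);comps(W,float(sys.argv[2]) if len(sys.argv)>2 else 7,100)
cv2.imwrite(f"pics/{sys.argv[1]}.png",d["color"][:,:,::-1])
E
python3 w.py w1
```

```text
[ 444.7 -382.7  302. ] [-179.9   -0.4   74.9] t 0.7667 gap 87.77492104556138
[475.  36.] 1729 top 15 rect [ 587. -285.] [41. 99.] 82.0
[234.  66.] 853 top 36 rect [ 410. -270.] [21. 21.] 49.6
[317. 214.] 1404 top 48 rect [ 438. -394.] [31. 31.] 71.5
```

Call:
step_arm:
  targets: "1 0 0 -3 0 0 0;1 0 0 -3 0 0 0;1 0 0 -3 0 0 0"

```text
time_s: 1.07
tcp_pos: [439.2, -391.3, 273.7]
eef_rot: [-179.8, -0.0, 73.9]
wrist_force: [-0.4, -0.3, 0.1]
finger_gap: 87.7
gripper_force: 0.0
```

```bash
python3 w.py w2
```

```text
[ 439.2 -391.3  273.7] [-179.8   -0.    73.9] t 1.0667 gap 87.68849973777766
[491.  16.] 1586 top 14 rect [ 584. -302.] [ 20. 100.] 73.8
[224.  43.] 1163 top 36 rect [ 409. -270.] [21. 21.] 57.5
[321. 211.] 1774 top 48 rect [ 438. -394.] [31. 31.] 75.1
[224. 252.] 1179 top 118 rect [ 397. -377.] [ 9. 23.] 7.4
[420. 252.] 1192 top 118 rect [ 483. -402.] [23.  8.] 51.9
```

View pics/w2.png

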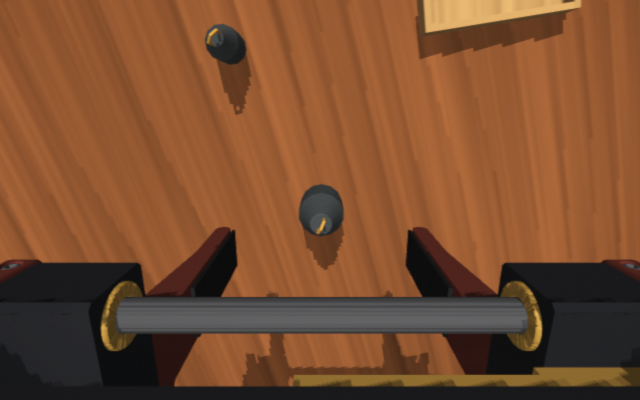

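The view shows the big sinker at (321,211), centred between the fingers, and the small one at (224,43).

Call:
step_arm:
  targets: "1 0 -0.3 -4 0 0 0;1 0 -0.3 -7.5 0 0 0;1 0 -0.3 -8.7 0 0 0;1 0 -0.3 -8.7 0 0 0;0 0 -0.3 -8.7 0 0 0;0 0 -0.3 -8.7 0 0 0;0 0 -0.3 -8.7 0 0 0;0 0 -0.3 -8.7 0 0 0"

```text
time_s: 1.78
tcp_pos: [441.2, -394.1, 189.5]
eef_rot: [179.8, 0.1, 74.0]
wrist_force: [-0.1, 0.6, -0.1]
finger_gap: 64.5
gripper_force: 0.0
```

Call:
step_arm:
  targets: "0 0 0 0 0 0 0;0 0 0 0 0 0 0;0 0 0 0 0 0 0;0 0 0 0 0 0 0"

```text
time_s: 2.12
tcp_pos: [440.6, -393.6, 187.8]
eef_rot: [180.0, 0.0, 74.0]
wrist_force: [-2.1, 0.8, 1.3]
finger_gap: 38.3
gripper_force: 1.5
```

Call:
step_arm:
  targets: "0 0 0 0 0 0 0;0 0 0 0 0 0 0;0 0 0 0 0 0 0;0 0 0 0 0 0 0;0 0 0 2 0 0 0;0 0 0 5 0 0 0;0 0 0 8 0 0 0;0 0 0 8 0 0 0"

```text
time_s: 2.78
tcp_pos: [442.6, -394.9, 272.8]
eef_rot: [179.5, 0.2, 74.0]
wrist_force: [1.1, -1.0, -2.5]
finger_gap: 31.4
gripper_force: 30.0
```

Call:
step_arm:
  targets: "0 0.2 1 0 0 0 0;0 0.7 3 0 0 0 0;0 1.3 6 0 0 0 0;0 2 9 0 0 0 0;0 2.7 12 0 0 0 0;0 3.4 15 0 0 0 0;0 4.2 18.5 0 0 0 0;0 5 22 0 0 0 0"

```text
time_s: 3.45
tcp_pos: [489.8, -171.3, 265.8]
eef_rot: [-179.8, -0.0, 74.0]
wrist_force: [0.5, -0.3, -2.2]
finger_gap: 31.5
gripper_force: 30.0
```

Call:
step_arm:
  targets: "0 0.7 3 0 0 0 0;0 1.4 6 0 0 0 0;0 2 9 0 0 0 0;0 2.7 12 0 0 0 0;0 3.4 15 0 0 0 0;0 4.1 18 0 0 0 0;0 4.8 21 0 0 0 0;0 5.5 24 0 0 0 0"

```text
time_s: 4.12
tcp_pos: [544.5, 68.6, 265.7]
eef_rot: [-179.8, 0.0, 74.1]
wrist_force: [1.1, 0.3, -2.2]
finger_gap: 31.4
gripper_force: 30.0
```

Call:
step_arm:
  targets: "0 0.7 3 0 0 0 0;0 1.4 6 0 0 0 0;0 2 9 0 0 0 0;0 2.7 13 0 0 0 0;0 3.4 16.5 0 0 0 0;0 4.1 19 0 0 0 0;0 4.3 20.5 0 0 0 0;0 4.3 20.5 0 0 0 0"

```text
time_s: 4.78
tcp_pos: [586.8, 276.0, 265.9]
eef_rot: [-179.8, -0.1, 74.3]
wrist_force: [0.1, 1.4, -2.8]
finger_gap: 31.4
gripper_force: 30.0
```

```bash
python3 w.py w3
```

```text
[586.8 276.  265.9] [-1.798e+02 -1.000e-01  7.430e+01] t 4.7833 gap 31.35994953945046
[209.  23.] 4184 top 14 rect [553. 411.] [33. 61.] 83.0
[ 77. 124.] 9596 top 20 rect [445. 373.] [90. 51.] 74.2
[325. 198.] 2138 top 14 rect [589. 274.] [ 87. 149.] 74.5
[592. 227.] 8041 top 72 rect [749. 227.] [77. 65.] 49.6
[322. 250.] 5059 top 117 rect [588. 278.] [26. 52.] 76.0
[ 83. 277.] 2608 top 40 rect [404. 273.] [29. 52.] 37.9
[ 72. 337.] 186 top 40 rect [395. 238.] [ 8. 21.] 82.4
```

View pics/w3.png

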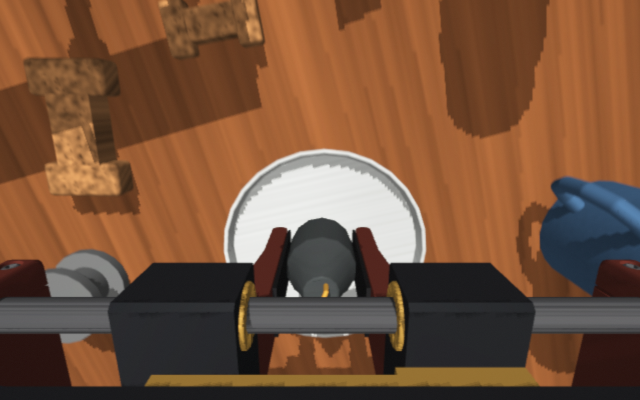

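The big sinker hangs upright in the fingers at (322,250), over the dish.

Call:
step_arm:
  targets: "0 0 0 -3 0 0 0;0 0 0 -5.5 0 0 0;0 0 0 -6.6 0 0 0;0 0 0 -7.2 0 0 0;0 0 0 -7.4 0 0 0;0 0 0 -7.4 0 0 0"

```text
time_s: 5.33
tcp_pos: [588.8, 270.7, 193.9]
eef_rot: [180.0, 0.0, 74.0]
wrist_force: [0.8, 0.2, -1.9]
finger_gap: 31.4
gripper_force: 30.0
```

Call:
step_arm:
  targets: "0 0 0 -0.1 0 0 0;0 0 0 -0.2 0 0 0;0.7 0 0 -0.2 0 0 0;0.7 0 0 -0.2 0 0 0;0.7 0 0 -0.2 0 0 0;0.7 0 0 -0.2 0 0 0;0.7 0 0 -0.2 0 0 0;0.7 0 0 -0.2 0 0 0"

```text
time_s: 6.0
tcp_pos: [588.6, 271.4, 191.8]
eef_rot: [180.0, -0.0, 74.0]
wrist_force: [-0.5, 0.4, -0.2]
finger_gap: 61.1
gripper_force: 0.0
```

Call:
step_arm:
  targets: "0.7 0 0 2 0 0 0;0.7 0 0 5 0 0 0;0.7 0 0 8 0 0 0;0.7 0 0 11 0 0 0;0.7 0 0 11 0 0 0"

```text
time_s: 6.42
tcp_pos: [590.3, 272.6, 308.2]
eef_rot: [179.6, -0.4, 74.0]
wrist_force: [0.3, 0.7, 0.4]
finger_gap: 61.7
gripper_force: 0.0
```

```bash
python3 w.py w4
```

```text
[590.3 272.6 308.2] [179.6  -0.4  74. ] t 6.4167 gap 61.673678553080535
[218.  34.] 3224 top 14 rect [553. 412.] [34. 60.] 84.0
[104. 122.] 6887 top 20 rect [445. 373.] [90. 51.] 74.0
[310. 180.] 1485 top 14 rect [587. 277.] [ 82. 148.] 79.0
[573. 219.] 11993 top 87 rect [768. 208.] [ 76. 105.] 63.9
[318. 201.] 1411 top 52 rect [590. 270.] [31. 31.] 7.2
[ 93. 256.] 2085 top 40 rect [397. 275.] [31. 57.] 80.1
[364. 285.] 352 top 14 rect [604. 178.] [51.  9.] 19.1
[273. 289.] 275 top 14 rect [529. 196.] [ 7. 41.] 43.0
[390. 365.] 495 top 14 rect [604.  87.] [67.  6.] 7.2
[223. 376.] 170 top 33 rect [458. 129.] [ 4. 14.] 9.1
```

Call:
step_arm:
  targets: "0.8 -2 1.5 0 0 0 0;0.8 -5 3.6 0 0 0 0;0.8 -8 5.7 0 0 0 0;0.8 -11 7.8 0 0 0 0;0.8 -13.5 9.6 0 0 0 0;0.8 -14.25 10.15 -1 0 0 0;0.8 -14.25 10.15 -4 0 0 0;0.8 -14.25 10.15 -6 0 0 0"

```text
time_s: 7.13
tcp_pos: [445.0, 373.0, 239.6]
eef_rot: [-180.0, 0.1, 74.1]
wrist_force: [-0.3, -0.6, 0.3]
finger_gap: 70.2
gripper_force: 0.0
```

Call:
step_arm:
  targets: "0.8 0 0 -3 0 0 0;0.8 0 0 -5 0 0 0;0.8 0 0 -5.6 0 0 0;0.8 0 0 -5.6 0 0 0"

```text
time_s: 7.47
tcp_pos: [445.6, 371.8, 183.7]
eef_rot: [-179.9, 0.3, 74.0]
wrist_force: [-0.4, -0.7, -0.3]
finger_gap: 70.2
gripper_force: 0.0
```

```bash
python3 w.py w5
```

```text
[445.6 371.8 183.7] [-179.9    0.3   74. ] t 7.4667 gap 70.19135711316724
[533. 106.] 9336 top 14 rect [552. 413.] [34. 61.] 83.8
[319. 315.] 85950 top 110 rect [446. 373.] [ 90. 160.] 73.9
```

View pics/w5.png

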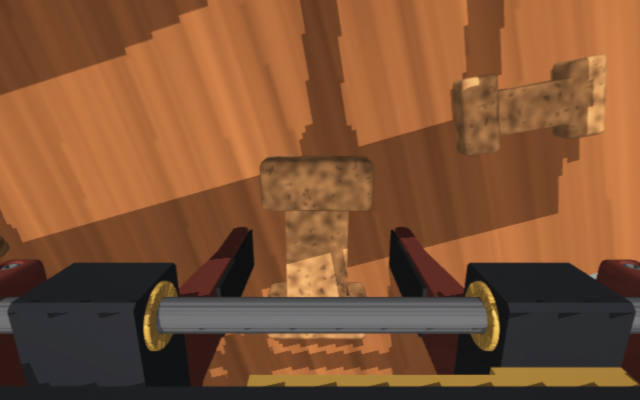

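The winder lies squarely between the fingers: its far bar is at (317,183) and its waist at (317,240).

Call:
step_arm:
  targets: "0 0 0 0 0 0 0;0 0 0 0 0 0 0;0 0 0 0 0 0 0;0 0 0 0 0 0 0;0 0 0 0 0 0 0;0 0 0 0 0 0 0;0 0 0 0 0 0 0;0 0 0 0 0 0 0"

```text
time_s: 8.18
tcp_pos: [446.0, 372.9, 185.8]
eef_rot: [180.0, -0.0, 74.0]
wrist_force: [0.0, -0.6, 1.8]
finger_gap: 27.9
gripper_force: 30.0
```

Call:
step_arm:
  targets: "0 0 0 0 0 0 0;0 0 0 0 0 0 0;0 0 0 2 0 0 0;0 0 0 5 0 0 0;0 0 0 8 0 0 0;0 0 0 11 0 0 0;0 0 0 11 0 0 0"

```text
time_s: 8.77
tcp_pos: [447.4, 374.4, 301.3]
eef_rot: [179.7, -0.5, 74.0]
wrist_force: [0.9, 1.0, 1.0]
finger_gap: 27.9
gripper_force: 30.0
```

Call:
step_arm:
  targets: "0 0.3 -1 0 0 0 1;0 0.8 -3 0 0 0 2;0 1.5 -6 0 0 0 3;0 2.2 -9 0 0 0 4;0 2.9 -12 0 0 0 5;0 3.7 -15 0 0 0 6;0 4.5 -18.5 0 0 0 7;0 5.4 -22 0 0 0 8"

```text
time_s: 9.43
tcp_pos: [499.9, 151.4, 295.1]
eef_rot: [-180.0, 0.0, 82.1]
wrist_force: [0.3, 0.4, -1.0]
finger_gap: 27.8
gripper_force: 30.0
```

Call:
step_arm:
  targets: "0 0.7 -3 0 0 0 0;0 1.4 -6 0 0 0 0;0 2.1 -9 0 0 0 0;0 2.9 -12 0 0 0 0;0 3.6 -15 0 0 0 0;0 4.3 -18 0 0 0 0;0 5 -20.5 0 0 0 0;0 5.6 -23 0 0 0 0"

```text
time_s: 10.1
tcp_pos: [556.1, -79.0, 295.0]
eef_rot: [-180.0, 0.0, 82.0]
wrist_force: [-0.5, -0.0, -0.5]
finger_gap: 27.9
gripper_force: 30.0
```

Call:
step_arm:
  targets: "0 0.7 -3 0 0 0 0;0 1.4 -6 0 0 0 0;0 2.1 -9 0 0 0 0;0 2.9 -12 0 0 0 0;0 3.5 -14.5 0 0 0 0;0 3.85 -15.9 0 0 0 0;0 3.85 -15.9 0 0 0 0;0 3.85 -15.9 0 0 0 0"

```text
time_s: 10.77
tcp_pos: [594.3, -235.8, 294.9]
eef_rot: [-179.9, -0.0, 82.0]
wrist_force: [0.7, 0.1, 0.1]
finger_gap: 27.7
gripper_force: 30.0
```

```bash
python3 w.py w6
```

```text
[ 594.3 -235.8  294.9] [-179.9   -0.    82. ] t 10.7667 gap 27.701686721323398
[515.   6.] 530 top 24 rect [ 746. -119.] [ 7. 24.] 76.0
[80. 99.] 7207 top 30 rect [ 437. -140.] [66. 48.] 83.3
[318. 161.] 2479 top 14 rect [ 595. -228.] [120.  98.] 82.5
[322. 160.] 305 top 118 rect [ 601. -191.] [ 1. 48.] 82.0
[105. 267.] 936 top 35 rect [ 413. -268.] [17. 22.] 28.0
```

View pics/w6.png

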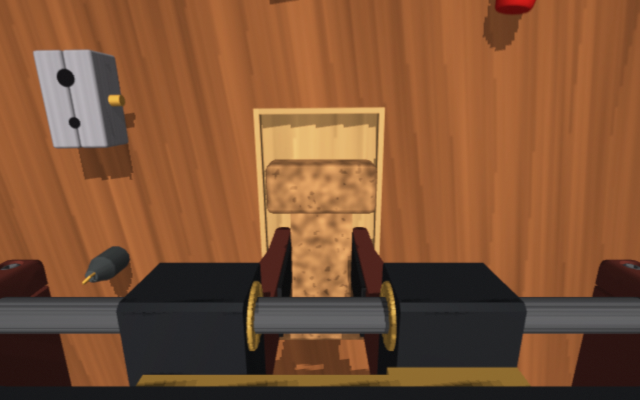

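The winder is held in line with the tray: the tray's far wall is at (318,110) and the winder's bar at (321,186).

Call:
step_arm:
  targets: "0 0 0 -3 0 0 0;0 0 0 -6 0 0 0;0 0 0 -8.5 0 0 0;0 0 0 -9.8 0 0 0;0 0 0 -10.4 0 0 0;0 0 0 -10.5 0 0 0;0 0 0 -10.5 0 0 0"

```text
time_s: 11.4
tcp_pos: [595.2, -235.1, 191.4]
eef_rot: [179.9, -0.0, 82.1]
wrist_force: [-0.5, -0.2, -0.1]
finger_gap: 27.9
gripper_force: 30.0
```

Call:
step_arm:
  targets: "0.58 0 0 0 0 0 0;0.58 0 0 0 0 0 0;0.58 0 0 0 0 0 0;0.58 0 0 0 0 0 0;0.58 0 0 2 0 0 0;0.58 0 0 5 0 0 0;0.58 0 0 8 0 0 0;0.58 0 0 11 0 0 0"

```text
time_s: 12.07
tcp_pos: [594.3, -236.1, 302.0]
eef_rot: [-180.0, -0.0, 82.0]
wrist_force: [0.9, -0.5, -0.1]
finger_gap: 51.0
gripper_force: 0.0
```

```bash
python3 w.py w7
```

```text
[ 594.3 -236.1  302. ] [-180.   -0.   82.] t 12.0667 gap 50.95772689155645
[509.   7.] 582 top 24 rect [ 746. -119.] [ 9. 25.] 76.6
[86. 98.] 6794 top 30 rect [ 437. -140.] [66. 48.] 82.6
[319. 151.] 2148 top 14 rect [ 596. -218.] [100.  98.] 82.5
[323. 191.] 5596 top 24 rect [ 597. -235.] [89. 50.] 82.1
[109. 259.] 643 top 36 rect [ 411. -266.] [15. 21.] 81.2
[322. 268.] 751 top 14 rect [ 586. -303.] [ 5. 88.] 82.3
```

Call:
step_arm:
  targets: "0.7 -2 -0.3 0 0 0 0;0.7 -5 -0.9 0 0 0 0;0.7 -8.5 -1.5 0 0 0 0;0.7 -12 -2.1 0 0 0 0;0.7 -15.5 -2.7 0 0 0 0;0.7 -17.8 -3.1 0 0 0 0;0.7 -18.35 -3.2 -1 0 0 0;0.7 -18.35 -3.2 -2 0 0 0"

```text
time_s: 12.78
tcp_pos: [409.1, -269.1, 281.0]
eef_rot: [180.0, 0.1, 81.9]
wrist_force: [0.9, 0.4, 0.1]
finger_gap: 61.6
gripper_force: 0.0
```

Call:
step_arm:
  targets: "0.7 0 0 0 0 0 0"

```text
time_s: 12.87
tcp_pos: [410.6, -268.0, 279.4]
eef_rot: [-179.9, -0.0, 82.0]
wrist_force: [-0.4, 0.1, -0.7]
finger_gap: 61.5
gripper_force: 0.0
```

```bash
python3 w.py w8
```

```text
[ 410.6 -268.   279.4] [-179.9   -0.    82. ] t 12.8667 gap 61.51890166760669
[328.  31.] 4224 top 30 rect [ 434. -154.] [37. 47.] 82.8
[561. 124.] 5629 top 14 rect [ 594. -236.] [139. 100.] 82.6
[578. 119.] 9603 top 24 rect [ 596. -235.] [90. 52.] 81.9
[319. 204.] 770 top 36 rect [ 409. -268.] [20. 21.] 72.3
[252. 247.] 730 top 118 rect [ 380. -262.] [ 8. 23.] 14.8
[391. 247.] 729 top 118 rect [ 443. -271.] [23.  8.] 59.2
```

Call:
step_arm:
  targets: "0.7 -0.1 0 -3.5 0 0 0;0.7 -0.1 0 -7 0 0 0;0.7 -0.1 0 -9 0 0 0;0.7 -0.1 0 -9.5 0 0 0;0 -0.1 0 -9.5 0 0 0;0 -0.1 0 -9.5 0 0 0;0 -0.1 0 -9.5 0 0 0;0 -0.1 0 -9.5 0 0 0"

```text
time_s: 13.58
tcp_pos: [410.9, -268.4, 187.1]
eef_rot: [179.9, 0.1, 82.0]
wrist_force: [0.9, 0.9, -0.3]
finger_gap: 38.4
gripper_force: 0.0
```

Call:
step_arm:
  targets: "0 0 0 0 0 0 0;0 0 0 0 0 0 0;0 0 0 0 0 0 0;0 0 0 0 0 0 0;0 0 0 2 0 0 0;0 0 0 5 0 0 0;0 0 0 8 0 0 0;0 0 0 9 0 0 0"

```text
time_s: 14.25
tcp_pos: [411.0, -268.6, 279.1]
eef_rot: [179.7, 0.1, 82.0]
wrist_force: [0.5, -1.1, -1.3]
finger_gap: 20.9
gripper_force: 30.0
```

Call:
step_arm:
  targets: "0 0 0 0 0 0 0"

```text
time_s: 14.33
tcp_pos: [410.8, -268.6, 278.1]
eef_rot: [179.7, 0.1, 82.0]
wrist_force: [0.1, -0.3, -1.5]
finger_gap: 21.1
gripper_force: 30.0
```

Call:
step_arm:
  targets: "0 0.3 1 0 0 0 0;0 1 3 0 0 0 0;0 2 6 0 0 0 0;0 3 9 0 0 0 0;0 4 12 0 0 0 0;0 5 15 0 0 0 0;0 6 18 0 0 0 0;0 7 21 0 0 0 0"

```text
time_s: 15.0
tcp_pos: [479.4, -55.7, 273.6]
eef_rot: [-179.8, -0.0, 82.1]
wrist_force: [0.8, -1.6, -1.0]
finger_gap: 20.9
gripper_force: 30.0
```

Call:
step_arm:
  targets: "0 1 3 0 0 0 0;0 2 6 0 0 0 0;0 3 9 0 0 0 0;0 4 12 0 0 0 0;0 5 15 0 0 0 0;0 6 18 0 0 0 0;0 7 21 0 0 0 0;0 8 24 0 0 0 0"

```text
time_s: 15.67
tcp_pos: [559.1, 184.0, 273.0]
eef_rot: [-179.8, 0.1, 82.1]
wrist_force: [0.6, 0.4, -1.0]
finger_gap: 20.9
gripper_force: 30.0
```

Call:
step_arm:
  targets: "0 0.8 2.2 0 0 0 0;0 1.2 3.4 0 0 0 0;0 1.25 3.6 -1 0 0 0;0 1.25 3.6 -3 0 0 0;0 1.25 3.6 -4 0 0 0;0 1.25 3.6 -4 0 0 0"

```text
time_s: 16.17
tcp_pos: [570.9, 215.5, 231.7]
eef_rot: [-179.7, 0.3, 81.9]
wrist_force: [-0.3, 0.4, -1.6]
finger_gap: 20.7
gripper_force: 30.0
```

```bash
python3 w.py w9
```

```text
[570.9 215.5 231.7] [-179.7    0.3   81.9] t 16.1667 gap 20.66841094764443
[328. 196.] 12096 top 92 rect [580. 246.] [149. 146.] 15.6
[343. 130.] 2890 top 52 rect [590. 270.] [31. 31.] 81.9
[622. 196.] 4193 top 33 rect [750. 214.] [22. 92.] 4.1
[ 30. 190.] 5509 top 40 rect [405. 264.] [36. 55.] 5.5
[115. 366.] 1831 top 53 rect [433. 150.] [11. 38.] 85.2
[286. 344.] 113 top 119 rect [559. 211.] [12.  2.] 84.0
[357. 344.] 118 top 119 rect [581. 208.] [13.  2.] 82.5
```

View pics/w9.png

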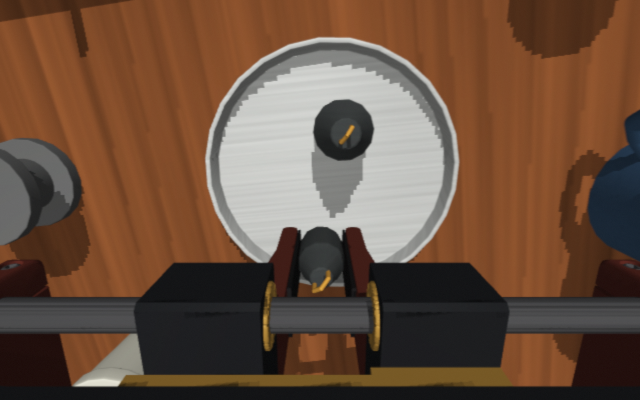

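The big sinker stands in the dish at (343,130), and the small one hangs upright in the fingers at (320,258).

Call:
step_arm:
  targets: "0 0 0.1 -2 0 0 0;0 0 0.1 -3.6 0 0 0;0 0 0.1 -4.3 0 0 0;0 0 0.1 -4.5 0 0 0;0 0 0.1 -4.5 0 0 0"

```text
time_s: 16.63
tcp_pos: [572.6, 218.2, 191.0]
eef_rot: [-180.0, 0.0, 82.0]
wrist_force: [0.5, -0.8, -0.5]
finger_gap: 21.1
gripper_force: 30.0
```

Call:
step_arm:
  targets: "0 0 0 -0.1 0 0 0;0 0 0 -0.1 0 0 0;0.6 0 0 -0.1 0 0 0;0.6 0 0 -0.1 0 0 0;0.6 0 0 -0.1 0 0 0;0.6 0 0 -0.1 0 0 0;0.6 0 0 -0.1 0 0 0;0.6 0 0 -0.1 0 0 0"

```text
time_s: 17.3
tcp_pos: [572.6, 218.9, 189.7]
eef_rot: [180.0, -0.0, 82.0]
wrist_force: [-0.3, -1.0, -0.7]
finger_gap: 52.4
gripper_force: 0.0
```

Call:
step_arm:
  targets: "0.6 0 0 2 0 0 0;0.6 0 0 5 0 0 0;0.6 0 0 8 0 0 0;0.6 0 0 11 0 0 0;0.6 0 0 11 0 0 0"

```text
time_s: 17.72
tcp_pos: [574.3, 220.0, 305.8]
eef_rot: [179.5, -0.3, 82.0]
wrist_force: [0.8, 1.2, 1.0]
finger_gap: 52.8
gripper_force: 0.0
```

```bash
python3 w.py w10
```

```text
[574.3 220.  305.8] [179.5  -0.3  82. ] t 17.7167 gap 52.770084519485444
[321. 160.] 3788 top 14 rect [581. 244.] [148. 148.] 69.0
[329. 133.] 1440 top 52 rect [590. 270.] [31. 31.] 81.7
[583. 188.] 13470 top 87 rect [778. 214.] [ 79. 104.] 4.7
[ 77. 177.] 5741 top 40 rect [395. 263.] [55. 56.] 44.8
[318. 199.] 665 top 40 rect [574. 218.] [21. 21.] 20.8
[335. 350.] 291 top 14 rect [569.  65.] [48. 23.] 71.0
```

Call:
step_arm:
  targets: "1 -2 0.5 0 0 0 0;1 -5 1.2 0 0 0 0;1 -8.5 2.1 0 0 0 0;1 -12 3 0 0 0 0;1 -15.5 3.9 0 0 0 0;1 -17.5 4.4 -1 0 0 0;1 -17.7 4.4 -3 0 0 0;1 -17.7 4.4 -3 0 0 0"

```text
time_s: 18.43
tcp_pos: [392.9, 262.2, 266.8]
eef_rot: [-179.8, 0.2, 82.2]
wrist_force: [0.2, -0.8, 0.2]
finger_gap: 87.4
gripper_force: 0.0
```

Call:
step_arm:
  targets: "1 0 0 0 0 0 0"

```text
time_s: 18.52
tcp_pos: [395.2, 262.4, 268.7]
eef_rot: [-179.9, 0.1, 82.1]
wrist_force: [0.1, -0.4, -0.2]
finger_gap: 88.0
gripper_force: 0.0
```

```bash
python3 w.py w11
```

```text
[395.2 262.4 268.7] [-1.799e+02  1.000e-01  8.210e+01] t 18.5167 gap 87.95904124149128
[536. 144.] 1764 top 14 rect [549. 271.] [146.  67.] 49.8
[606. 160.] 3090 top 47 rect [585. 271.] [32. 23.] 75.2
[319. 212.] 5904 top 40 rect [394. 263.] [55. 55.] 26.6
[578. 235.] 1506 top 40 rect [571. 219.] [22. 17.] 63.3
[222. 255.] 1476 top 118 rect [351. 270.] [ 9. 24.] 16.3
[422. 255.] 1478 top 118 rect [440. 258.] [23.  9.] 57.7
[634. 255.] 141 top 13 rect [627. 189.] [15.  7.] 46.2
[391. 356.] 2487 top 53 rect [432. 144.] [53. 23.] 7.1
```

Commanded z is 269.7; I descend 7.3 to 196.7.

Call:
step_arm:
  targets: "1 0 0 -3 0 0 0;1 0 0 -6 0 0 0;1 0 0 -7.3 0 0 0;1 0 0 -7.3 0 0 0;0 0 0 -7.3 0 0 0;0 0 0 -7.3 0 0 0;0 0 0 -7.3 0 0 0;0 0 0 -7.3 0 0 0"

```text
time_s: 19.23
tcp_pos: [396.2, 263.1, 197.8]
eef_rot: [179.9, -0.1, 82.0]
wrist_force: [-0.3, -0.8, 0.6]
finger_gap: 64.3
gripper_force: 0.0
```

Call:
step_arm:
  targets: "0 0 0 0 0 0 0;0 0 0 0 0 0 0;0 0 0 0 0 0 0;0 0 0 0 0 0 0;0 0 0 2 0 0 0;0 0 0 5 0 0 0;0 0 0 8 0 0 0;0 0 0 8 0 0 0"

```text
time_s: 19.9
tcp_pos: [396.8, 264.2, 281.3]
eef_rot: [179.7, -0.3, 82.0]
wrist_force: [1.1, 0.4, -1.1]
finger_gap: 54.9
gripper_force: 30.0
```

```bash
python3 w.py w12
```

```text
[396.8 264.2 281.3] [179.7  -0.3  82. ] t 19.9 gap 54.93419410787684
[538. 143.] 1894 top 14 rect [559. 270.] [149.  83.] 39.5
[589. 162.] 3064 top 51 rect [585. 271.] [32. 24.] 74.2
[309. 211.] 2036 top 118 rect [396. 282.] [22. 63.] 83.5
[559. 232.] 1292 top 40 rect [571. 219.] [22. 18.] 64.0
[606. 254.] 1002 top 14 rect [619. 190.] [77. 18.] 35.5
[387. 237.] 386 top 118 rect [430. 272.] [11. 10.] 15.6
[380. 355.] 2170 top 54 rect [426. 143.] [45. 22.] 11.4
```

View pics/w12.png

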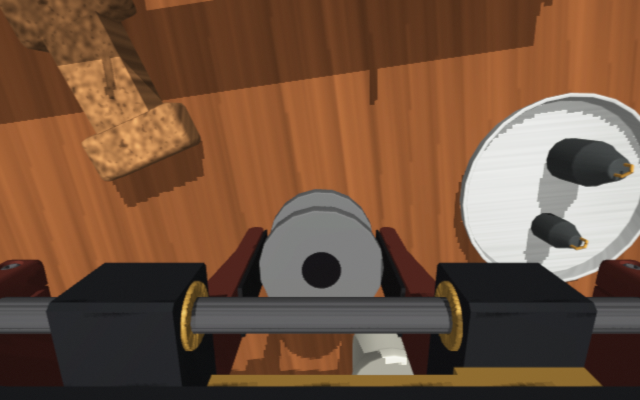

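The big spool is held level at (321,262), and both sinkers stand in the dish.

Call:
step_arm:
  targets: "0 0.8 -1 0 0 0 1;0 2.4 -3 0 0 0 3;0 4.4 -5.5 0 0 0 5;0 6.8 -8.5 0 0 0 7;0 9.2 -11.5 0 0 0 9;0 11.5 -14.5 0 0 0 11;0 13.9 -17.5 0 0 0 13;0 16.3 -20.5 0 0 0 15"

```text
time_s: 20.62
tcp_pos: [558.9, 56.0, 275.4]
eef_rot: [-179.9, 0.0, 97.1]
wrist_force: [0.3, 0.4, 0.4]
finger_gap: 55.0
gripper_force: 30.0
```

Call:
step_arm:
  targets: "0 2.4 -3 0 0 0 0;0 4.6 -5.8 0 0 0 0;0 6.2 -7.8 0 0 0 0;0 6.7 -8.4 -1 0 0 0;0 6.7 -8.4 -3 0 0 0;0 6.7 -8.4 -4 0 0 0;0 6.7 -8.4 -4 0 0 0"

```text
time_s: 21.2
tcp_pos: [623.5, -25.2, 232.8]
eef_rot: [-179.6, -0.1, 97.1]
wrist_force: [-0.4, 0.2, 0.3]
finger_gap: 55.2
gripper_force: 30.0
```

```bash
python3 w.py w13
```

```text
[623.5 -25.2 232.8] [-1.796e+02 -1.000e-01  9.710e+01] t 21.2 gap 55.16081360764757
[323. 208.] 23061 top 94 rect [620.   9.] [ 99. 165.] 6.8
[ 34. 151.] 4805 top 34 rect [458.  -0.] [30. 40.] 4.7
[585. 205.] 2492 top 22 rect [784.   9.] [105.  22.] 69.2
[236. 344.] 227 top 119 rect [596. -35.] [ 2. 12.] 8.2
[408. 344.] 238 top 119 rect [652. -28.] [ 2. 12.] 6.9
```

View pics/w13.png

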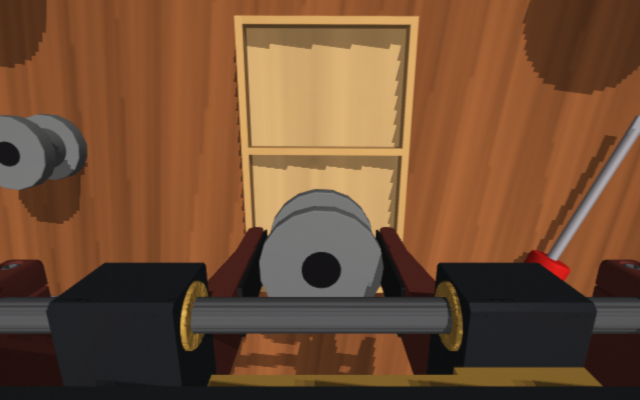

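The spool hangs level at (321,262) over the large bay, on the near side of the divider (row 152).

Call:
step_arm:
  targets: "0 0 0 -2 0 0 0;0 0 0 -3.1 0 0 0;0 0 0 -3.5 0 0 0;0 0 0 -3.6 0 0 0;0 0 0 -3.6 0 0 0;0.8 0 0 -3.6 0 0 0;0.8 0 0 -3.6 0 0 0;0.8 0 0 -3.6 0 0 0"

```text
time_s: 21.92
tcp_pos: [625.7, -26.0, 201.0]
eef_rot: [180.0, 0.0, 97.0]
wrist_force: [-0.2, -0.4, 0.1]
finger_gap: 69.4
gripper_force: 0.0
```

Call:
step_arm:
  targets: "0.8 0 0 0 0 0 0;0.8 0 0 2 0 0 0;0.8 0 0 5 0 0 0;0.8 0 0 8 0 0 0;0.8 0 0 10 0 0 0;0.8 0 0 10 0 0 0"

```text
time_s: 22.42
tcp_pos: [627.2, -25.9, 305.6]
eef_rot: [179.5, 0.0, 97.0]
wrist_force: [0.6, 0.3, -0.7]
finger_gap: 70.1
gripper_force: 0.0
```

```bash
python3 w.py w14
```

```text
[627.2 -25.9 305.6] [179.5   0.   97. ] t 22.4167 gap 70.13998708525789
[315. 167.] 9458 top 44 rect [621.   9.] [ 99. 164.] 6.9
[ 91. 137.] 3122 top 34 rect [452.  -1.] [39. 40.] 68.5
[485. 218.] 2935 top 25 rect [775. -14.] [156.  23.] 73.3
[ 77. 260.] 730 top 30 rect [ 436. -108.] [41. 15.] 9.5
[297. 345.] 672 top 14 rect [ 620. -175.] [35. 80.] 58.2
[216. 363.] 240 top 14 rect [ 551. -204.] [61.  4.] 82.5
[267. 363.] 1260 top 24 rect [ 602. -200.] [23. 51.] 87.0
```

Call:
step_arm:
  targets: "0.8 -2 0.3 0 0 0 0;0.8 -5 0.7 0 0 0 0;0.8 -8.5 1.2 0 0 0 0;0.8 -12 1.7 0 0 0 0;0.8 -15.5 2.2 0 0 0 0;0.8 -17.1 2.5 -1 0 0 0;0.8 -17.25 2.5 -4 0 0 0;0.8 -17.25 2.5 -6 0 0 0"

```text
time_s: 23.13
tcp_pos: [450.9, -1.3, 239.0]
eef_rot: [-179.9, 0.0, 97.1]
wrist_force: [0.4, -1.0, -0.5]
finger_gap: 70.3
gripper_force: 0.0
```

Call:
step_arm:
  targets: "0.8 0 0 -3 0 0 0;0.8 0 0 -4.4 0 0 0;0.8 0 0 -4.4 0 0 0;0.8 0 0 -4.4 0 0 0"

```text
time_s: 23.47
tcp_pos: [452.3, -1.1, 195.6]
eef_rot: [-179.8, -0.0, 97.1]
wrist_force: [-0.5, 0.0, 0.5]
finger_gap: 70.3
gripper_force: 0.0
```

Call:
step_arm:
  targets: "0 0 0 0 0 0 0;0 0 0 0 0 0 0;0 0 0 0 0 0 0;0 0 0 0 0 0 0;0 0 0 0 0 0 0;0 0 0 0 0 0 0;0 0 0 0 0 0 0;0 0 0 0 0 0 0"

```text
time_s: 24.13
tcp_pos: [453.3, -1.2, 197.2]
eef_rot: [180.0, 0.0, 97.0]
wrist_force: [-0.3, -0.2, 7.8]
finger_gap: 38.9
gripper_force: 30.0
```

Call:
step_arm:
  targets: "0 0 0 2 0 0 0;0 0 0 5 0 0 0;0 0 0 8 0 0 0;0 0 0 8 0 0 0"

```text
time_s: 24.47
tcp_pos: [454.8, -0.8, 281.0]
eef_rot: [179.6, 0.0, 97.0]
wrist_force: [1.2, 0.4, -0.8]
finger_gap: 39.4
gripper_force: 30.0
```

```bash
python3 w.py w15
```

```text
[454.8  -0.8 281. ] [179.6   0.   97. ] t 24.4667 gap 39.376658488919304
[304.  24.] 4791 top 55 rect [434. 109.] [59. 29.] 7.4
[543. 217.] 9983 top 44 rect [619.  23.] [100. 136.] 6.8
[321. 249.] 7336 top 118 rect [460.   2.] [53. 40.] 29.0
[280. 354.] 1611 top 30 rect [ 440. -131.] [39. 46.] 4.3
```

View pics/w15.png

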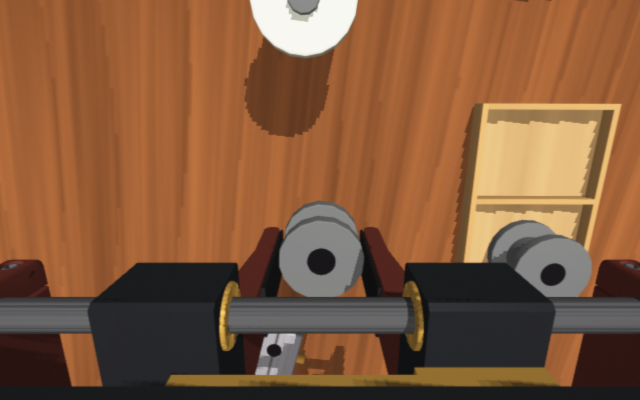

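The small spool is held level at (321,255), and the big spool stands in its bay at (540,258).

Call:
step_arm:
  targets: "0 1.2 0.4 0 0 0 0;0 3.6 1.2 0 0 0 0;0 6.6 2.2 0 0 0 0;0 9.9 3.4 0 0 0 0;0 13.2 4.5 0 0 0 0;0 15.6 5.3 0 0 0 0;0 16.25 5.5 0 0 0 0;0 16.25 5.5 -2 0 0 0"

```text
time_s: 25.18
tcp_pos: [618.2, 55.2, 258.2]
eef_rot: [179.7, -0.0, 97.1]
wrist_force: [0.7, 0.1, 0.1]
finger_gap: 39.2
gripper_force: 30.0
```

Call:
step_arm:
  targets: "0 0 0 -2.5 0 0 0;0 0 0 -4.5 0 0 0;0 0 0 -5.4 0 0 0;0 0 0 -5.6 0 0 0;0 0 0 -5.6 0 0 0;0 0 0 -5.6 0 0 0"

```text
time_s: 25.68
tcp_pos: [615.2, 53.7, 200.4]
eef_rot: [-180.0, 0.0, 97.0]
wrist_force: [0.2, -0.5, 0.4]
finger_gap: 38.8
gripper_force: 30.0
```

```bash
python3 w.py w16
```

```text
[615.2  53.7 200.4] [-180.    0.   97.] t 25.6833 gap 38.75151722297735
[637.  13.] 134 top 10 rect [746. 180.] [ 3. 14.] 28.0
[ 3. 67.] 390 top 11 rect [455. 122.] [27.  5.] 84.0
[319. 298.] 55031 top 116 rect [654.  33.] [237. 126.] 4.4
```

Call:
step_arm:
  targets: "0.7 0 0 0 0 0 0;0.7 0 0 0 0 0 0;0.7 0 0 0 0 0 0;0.7 0 0 0 0 0 0;0.7 0 0 2 0 0 0;0.7 0 0 5 0 0 0;0.7 0 0 8 0 0 0;0.7 0 0 12 0 0 0"

```text
time_s: 26.4
tcp_pos: [614.7, 53.6, 320.2]
eef_rot: [-179.8, -0.0, 97.0]
wrist_force: [0.8, -0.0, -0.2]
finger_gap: 61.3
gripper_force: 0.0
```

Call:
step_arm:
  targets: "0.7 -4 -3 2 0 0 0;0.7 -8 -6 4 0 0 0;0.7 -12 -9 6 0 0 0;0.7 -15 -12 8 0 0 0;0.7 -17 -15 9 0 0 0;0.7 -18 -18 10 0 0 0;0.7 -18 -21 10 0 0 0;0.7 -18 -24 10 0 0 0"

```text
time_s: 27.07
tcp_pos: [433.8, -186.7, 422.8]
eef_rot: [179.9, 0.1, 97.1]
wrist_force: [0.8, 0.6, -0.5]
finger_gap: 61.7
gripper_force: 0.0
```

Call:
step_arm:
  targets: "0.7 0 -3 0 0 0 0;0.7 0 -6 0 0 0 0;0.7 0 -9 0 0 0 0;0.7 0 -12 0 0 0 0;0.7 0 -15 0 0 0 0;0.7 0 -18 0 0 0 0;0.7 0 -20 0 0 0 0;0.7 0 -20 0 0 0 0"

```text
time_s: 27.73
tcp_pos: [434.1, -390.3, 420.4]
eef_rot: [-180.0, 0.1, 96.7]
wrist_force: [0.3, -0.6, -1.3]
finger_gap: 61.4
gripper_force: 0.0
```

Run:
```python
from bench import *
from h import *
for n in("top","scene"):
    d=get_image(n);cv2.imwrite(f"pics/{n}9.png",d["color"][:,:,::-1]);print(n);comps(world(d),7)
    if n=="top": comps(world(d),22)
```

```text
top
[554.  82.] 3171 top 110 rect [ 745. -555.] [294. 140.] 36.5
[98. 51.] 1249 top 93 rect [792. 570.] [80. 99.] 45.7
[244.  57.] 1324 top 90 rect [768. 204.] [ 80. 106.] 65.6
[155.  68.] 1139 top 101 rect [737. 416.] [65. 67.] 86.8
[350.  74.] 466 top 27 rect [773. -32.] [189.  33.] 72.9
[329. 125.] 1054 top 46 rect [620.   9.] [101. 164.] 6.9
[ 37. 201.] 7620 top 45 rect [422. 679.] [105. 422.] 89.8
[222. 135.] 367 top 16 rect [581. 246.] [148. 147.] 1.7
[303. 126.] 272 top 40 rect [620.  56.] [54. 41.] 16.3
[420. 141.] 451 top 17 rect [ 593. -236.] [139. 101.] 82.2
[215. 134.] 180 top 51 rect [589. 268.] [32. 33.] 56.7
[420. 139.] 663 top 27 rect [ 598. -235.] [102.  62.] 84.0
[156. 147.] 282 top 16 rect [552. 412.] [33. 61.] 83.3
[236. 141.] 88 top 41 rect [577. 220.] [31. 23.] 16.5
[270. 197.] 527 top 58 rect [431. 124.] [59. 58.] 2.3
[381. 202.] 509 top 33 rect [ 434. -139.] [66. 45.] 83.0
[555.  81.] 2828 top 112 rect [ 746. -552.] [291. 139.] 36.0
[97. 49.] 1103 top 95 rect [792. 571.] [79. 98.] 45.7
[244.  56.] 1144 top 91 rect [768. 204.] [ 79. 106.] 65.6
[154.  66.] 1058 
[... 695 characters left out ...]
 [427. 106.] 0.0
[362. 206.] 534 top 55 rect [434. 124.] [61. 59.] 4.4
[258. 209.] 446 top 32 rect [ 437. -139.] [67. 49.] 80.2
[423. 254.] 715 top 42 rect [582. 244.] [148. 149.] 15.0
[207. 255.] 1337 top 25 rect [ 594. -237.] [140. 103.] 81.7
[488. 248.] 249 top 15 rect [554. 412.] [34. 65.] 83.7
[407. 250.] 122 top 39 rect [578. 217.] [17. 20.] 13.6
[314. 265.] 1643 top 44 rect [622.   9.] [103. 164.] 6.9
[ 32. 322.] 4195 top 109 rect [ 824. -499.] [ 11. 178.] 73.2
[526. 301.] 2030 top 100 rect [745. 417.] [66. 67.] 17.5
[416. 315.] 2493 top 90 rect [772. 204.] [ 80. 106.] 63.8
[616. 336.] 2505 top 98 rect [808. 558.] [99. 59.] 14.7
[280. 318.] 765 top 26 rect [772. -32.] [189.  23.] 75.4
```

View pics/scene9.png

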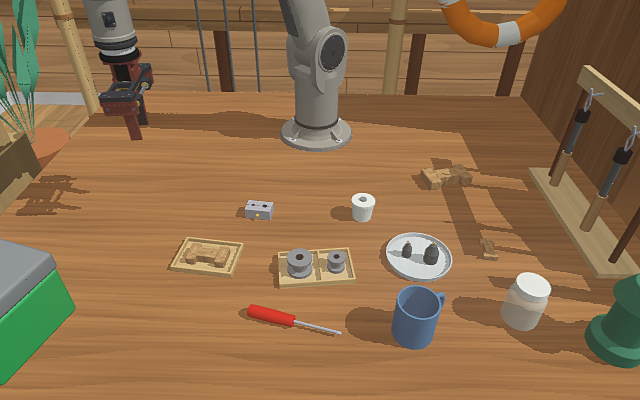

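The scene view shows both sinkers upright in the dish (407,250 and 431,254) and the spools in their bays (299,263 and 337,261). The winder lies in its tray (207,255), and the cup and mould have not moved.

```bash
python3 -c "
from bench import *
print(close_job())"
```

```text
the job is handed in; nothing more can be done
None
```

I put all five pieces away and handed the job in: the last pictures show them upright or flat in the right places, with the cup and mould where they started. The hand-in gave no verdict.

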